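Pry open the air cleaner and present its filter

TASK

With the blade of the orange opening tool in the notch at the front of the grey air cleaner, pry up its tight white flap and open it until it leans back past upright, then lay the tool down flat on the table. Draw the blue filter out of its slot by its tab and finish while still holding it: upright, still, centred about 20 cm above the green mat. Leave the flap open, and do not disturb the brown tin, the brown thread spool or the black loupe.

Things in the scene. Friction and masses are not known exactly. Their poses are not given: they have to be found in the camera images.
- cleaner: Grey box-shaped air cleaner, fixed to the table, 140 (x) x 130 (y) x 77 mm high with its flap shut. Origin: centre of its underside, on the table. Its -x side is the front (louvres, notch), z is up. Under the flap lies a recess, inside 128 x 118 mm, with walls 6 mm thick up to z = 72 mm and a deck at z = 42 mm; in the middle of the deck, along y, is the slot 13 x 84 mm, 30 mm deep, in which the filter stands with 1.5 to 2 mm of play on each side.
- notch (a point): Centre of the pry notch in the outer face of the cleaner's front wall (local x = -70, z = 66 mm): 36 mm wide along y, 12 mm high (z = 60 to 72 mm), its top being the underside of the shut flap. It goes right through the 6 mm wall into the recess. Axes as the cleaner's. Behind it 65 mm are free until the filter's tab.
- flap_hinge (a point): Point on the flap's hinge line (the line runs along the cleaner's y) at the far side, local x = +66, z = 74.5 mm. Axes as the cleaner's.
- flap (a joint): Hinge angle of the white flap, 0 = shut flat on the walls, 1.57 = upright, 1.9 = stop, leaning back. The flap is 136 mm long from the hinge line to its front edge, 130 mm wide, 5 mm thick (2.5 mm either side of the hinge line), flush with the cleaner all round. Its hinge is stiff: it stays where it is left, and lifting it near the front edge takes about 2 to 3 N.
- filter_mid (a point): Centre of the blue filter cassette, 29 mm above its underside: frame 10 (x) x 80 (y) x 38 mm high with a pleated panel, on it a grip tab 10 (x) x 30 (y) x 20 mm high, so 58 mm high in all. It weighs about 60 g. Its z points up, its x and y lie along the cleaner's at the start. Hidden under the shut flap; there its underside is at z = 12 mm, the tab's top at z = 70 mm, 28 mm above the deck.
- pry_mid (a point): Centre of the handle of the opening tool, which lies on the table along its own x, blade to +x: orange handle 70 x 18 (y) x 20 mm high, centre 10 mm above the table; about 50 g, balancing about 7 mm ahead of this point.
- pry_tip (a point): Tip of the tool's steel blade, 90 mm ahead (+x) of the handle's centre, at the same height; the blade is 14 mm wide, 3 mm thick and flat, and free for 47 mm behind the tip (a thicker neck, 10 mm high, joins it to the handle). Axes as the tool's.
- mat: Green square mat, fixed on the table, 120 x 120 x 4 mm. Origin: centre of its underside.
- tin_brown: Brown round tin, 68 mm across, 24 mm high, bystander. Origin: centre of its underside.
- thread: Spool of brown thread, upright, 34 mm across, 45 mm high, bystander. Origin: centre of its underside.
- loupe: Black loupe, upright, 31 mm across, 34 mm high, bystander. Origin: centre of its underside.
Things that resemble listed ones, but are neither listed nor needed, are in the scene too. Of the things that look like the cleaner, the larger one is meant.

How it is judged (in metres and radians):
On the way, in this order (a step that is already met when the one before it is completed fails the run):
1. the tool's blade pries the flap up, the fingers not touching it (value of joint flap between 0.1 and 0.7 rad and contact force between pry and flap above 0.2 N and contact force between the fingers and flap below 0.1 N), for 0.1 s.
2. the flap stands open past upright, the filter still in its slot (value of joint flap above 1.58 rad and z of filter_mid in the frame of cleaner below 0.05 m), for 0.2 s.
3. the filter is held clear of its slot, the tool lying flat on the table (z of filter_mid in the frame of cleaner above 0.11 m and height (world z) of pry_mid below 0.025 m and height (world z) of pry_tip below 0.03 m and contact force between the fingers and filter above 0.5 N), for 0.2 s.
At the end, for the whole second after the job is handed in: The gripper holds the filter upright (0.3 rad) and still, centre 0.14 to 0.30 m high, within 40 mm of the mat centre from above, touching nothing else; flap past 1.58 rad; tool flat (handle centre under 25 mm, tip under 30 mm high); bystanders within 30 mm of their places (contact force between the fingers and filter above 0.5 N and height (world z) of filter_mid between 0.14 and 0.3 m and horizontal distance between filter_mid and mat below 0.04 m and angle between each of filter_mid, tin_brown, thread, loupe's own z axis and vertical below 0.3 rad and linear speed of each of filter, pry below 0.03 m/s and contact force between filter and flap below 0.1 N and contact force between filter and cleaner below 0.1 N and contact force between filter and pry below 0.1 N and value of joint flap above 1.58 rad and height (world z) of pry_mid below 0.025 m and height (world z) of pry_tip below 0.03 m and distance of each of tin_brown, thread, loupe from where it was at the start of the episode below 0.03 m); the arm keeps its last pose, push and grip.
It fails at once if a bystander is pushed away or tipped over (distance of any of tin_brown, thread, loupe from where it was at the start of the episode above 0.03 m or angle between any of tin_brown, thread, loupe's own z axis and vertical above 0.5 rad).
It fails at once if the tool is dropped or thrown down (contact force between the fingers and pry below 0.05 N and linear speed of pry above 0.7 m/s).
It also fails if it takes over 67 s, if anything falls off the work surface, if the arm or the gripper's body presses on something with over 40 N, if the wrist force passes 120 N, or if a joint passes its speed limit or range.

ROBOT

A 7-joint arm with a two-finger parallel gripper is mounted at the origin on a cart in front of the work surface, level with it; the furniture and walls round the work are solid. World frame = base frame: x ahead of the robot, y to its left, z up, the work surface at z = 0. Lengths are in mm, angles in rad, forces in N, time in s.
With the tool pointing down it reaches from about 400 to 850 mm from the base axis. Payload 4.5 kg.
Tool frame: the origin (TCP) lies midway between the tips of the shut fingers; the grasp point (between the pads) lies arm.pinch_z behind it (arm.pinch_z is the distance from the TCP to the grasp point, in mm); z points along the fingers, y is the line along which they close (so a half turn about z gives the same grasp; the last joint's range is limited). The gripper opens to 85 mm and grips with 20 to 120 N. Pads are 22 mm wide; open, the fingers measure 114 mm over their backs; the gripper's body (76 mm by 85 mm) begins 54 mm behind the grasp point. The pads swing forward as they close: fully open they stand 13 mm farther back than shut.
Start: joints at [1.142, 0.689, -0.195, 1.565, 0.157, 0.902, -0.215], TCP at [279.066, -559.264, 231.317] pointing down, gripper open.
Joint ranges: [-3.01, 3.01], [-0.46, 2.08], [-1.47, 1.51], [0.13, 2.56], [-1, 4.14], [0.04, 2.09], [-2.66, 2.66]. Speed limits (rad/s): [2.57, 2.57, 3.14, 3.14, 3.14, 3.14, 3.14].

INTERFACE

Orientations are given as a 3x3 rotation matrix whose columns are the frame's x, y, z axes.
In Python, from plant import arm gives the robot as it stands.
- The arm moves only by the tool apply_moves, never from a script. Its argument "rows" is a list that holds one entry, the list of rows, each a list of 7 numbers: the shift along the world's x, y, z each as a share of 50 cm, from -1 to 1, then the turn, a rotation vector about the world's x, y, z each as a share of 0.5 rad, from -1 to 1, then the closure in counts, from 0 (fully open) to 255 (shut). A call has 1 to 5 rows; each row shifts and turns the commanded pose from where the row before left it; what a row does not reach is not made up. A row lasts 1/12 s, in which the tool goes at most 41.7 mm and 7.16 degrees, less where a joint would pass 70% of its speed; a pose out of reach is approached as far as the arm can. A call with a number of a shift or a turn outside -1 to 1 is refused whole. A call with a gripper value outside its range is refused whole. The fingers move at their own pace and stop on an object; "force" is the grip in N (left out, the last holds). Time passes only in rows, so rows that do not move let the fingers close. It gives the time, the measured TCP pose, the force and the opening at its end, in the units of the state.
- arm.get_state(): the state, without advancing time (a new reading comes with each control period).
- arm.snapshot(name): name is "scene" or "side" or "wrist"; returns (picture, depth): 480x640x3 uint8, red, green, blue; 480x640 float32, mm along the optical axis (not along the pixel's ray), 0 where there is no reading.
- arm.calibration(name): a dict with "mtx" (3x3 intrinsics, pixels), "R" (3x3) and "t" (3): a world point X has camera coordinates R X + t; the wrist camera has in their place "mount" (4x4, takes a point from camera to tool coordinates, whose origin is the TCP and whose axes are the flange's). Camera axes: x right, y down, z forward; pixel columns grow to the right and rows downward; lengths in mm; the calibration is good to about 2 mm. The wrist camera is an equidistant fisheye: a pixel r from the principal point sees the ray r / f radians off the axis. A picture is of the moment at which its call begins: read the wrist's pose just before it. calibration takes no time and is no camera call.
- arm.hand_in(): hands the job in, once; it reports no verdict.
Trained networks look in the newest picture that a camera, given by its name, has taken for a name from the list of things; names that differ only in an ending like _2 or _b are one class to them, and where a whole thing is asked for, a point or a joint stands for the part that bears it (a point fixed in the world has none). Each returns a list of dicts, best first, with "score" (0 to 1); they miss things now and then, are a little off and sometimes report something else, mostly with a low value. They report only what shows in the picture. A call takes as long as a camera call. They do not tell look-alikes from the thing itself.
- arm.recognise(camera, label): "point" ([column, row] in pixels, amid what is visible of it).
- arm.spot_point(camera, label): "point" ([column, row] in pixels: a listed point, or the origin of a listed thing).
The state is a dict: "time_s": time; "joints": joint angles; "qvel": joint speeds; "joint_torque": joint torques, N m; "ee_pos": TCP position; "ee_rot": TCP orientation; "force": force on the tool from outside, world axes, zero at the start; "torque": the same for the moment, N m; "width": finger opening in mm.
Only numpy, scipy, OpenCV 4.12 (cv2) and the standard library are available. Lean on these libraries where they do the work, as an engineer would, in place of code of your own. Each camera call takes 0.05 s, during which the arm holds its last target. There are 200 camera calls.

## Working session

There is one attempt and no reset: what is moved stays moved. The work goes in short steps, Python scripts to look and compute and a tool call to move; the robot and the scene stay as the last step left them, time stands still between calls to the robot, and variables do not carry over. Pictures are saved under pics/ and viewed, on a budget of 10 in all, crops included, one or two more only if the job needs it, and the job is handed in when it is done.

Besides the shell and the picture viewer there is one more tool, called after "Call:" as name(argument=value, ...) on one line, values as JSON. apply_moves: Moves the arm, as the interface text tells. Shift numbers are shares of 50 cm and turn numbers shares of 0.5 rad, none past 1 either way. Its arguments: {"type":"object","properties":{"rows":{"type":"array","items":{"type":"array","items":{"type":"array","items":{"type":"number"}}}},"force":{"type":"number"}},"required":["rows"]}

```bash
ls; mkdir -p pics
cat > h.py <<'E'
import numpy as np, cv2
from plant import arm
def snap(n,f=None):
    im,d=arm.snapshot(n)
    if f: cv2.imwrite('pics/'+f,im[:,:,::-1])
    np.savez('last_%s.npz'%n,im=im,d=d)
    return im,d
def toworld(n,uv,depth):
    c=arm.calibration(n);K=np.array(c['mtx']);R=np.array(c['R']);t=np.array(c['t']).ravel()
    p=np.linalg.inv(K)@np.array([uv[0],uv[1],1.])*depth
    return R.T@(p-t)
def onplane(n,uv,z):
    c=arm.calibration(n);K=np.array(c['mtx']);R=np.array(c['R']);t=np.array(c['t']).ravel()
    o=-R.T@t; d=R.T@np.linalg.inv(K)@np.array([uv[0],uv[1],1.])
    return o+d*(z-o[2])/d[2]
def proj(n,X):
    c=arm.calibration(n);p=np.array(c['mtx'])@(np.array(c['R'])@X+np.array(c['t']).ravel());return p[:2]/p[2]
E
python3 - <<'E'
from h import *
np.set_printoptions(precision=1,suppress=True)
for n in ['scene','side']:
    im,d=snap(n,n+'.png'); c=arm.calibration(n); R=np.array(c['R']);print(n,-R.T@np.array(c['t']).ravel(),R[2])
    for l in ['cleaner','notch','flap_hinge','pry_mid','pry_tip','mat','tin_brown','thread','loupe']:
        for r in arm.spot_point(n,l)[:4]:
            u=r['point'];
            z={'notch':66,'flap_hinge':74.5,'pry_mid':10,'pry_tip':10}.get(l,0)
            print(l,round(r['score'],2),np.array(u),onplane(n,u,z))
print(arm.pinch_z, arm.get_state())
E
```

```text
pics
scene [121.5 702.1 532.9] [ 0.5 -0.7 -0.5]
cleaner 0.94 [406.2 265.6] [ 429.3 -109.4    0. ]
cleaner 0.68 [297.2 264. ] [631.5   1.1   0. ]
notch 0.74 [317.8 246.4] [570.7  12.3  66. ]
notch 0.7 [430.2 256.5] [364.9 -62.   66. ]
flap_hinge 0.81 [271.8 222.7] [703.4 -12.7  74.5]
pry_mid 0.78 [416.9 225.4] [ 473.5 -275.8   10. ]
pry_tip 0.86 [381.6 219.8] [ 559.6 -261.1   10. ]
mat 0.71 [270.5 384.5] [470.9 305.3   0. ]
tin_brown 0.56 [370.6 326. ] [403.9 106.2   0. ]
thread 0.73 [185.9 311.1] [715.4 241.    0. ]
loupe 0.74 [334.4 222.4] [ 663.2 -208.2    0. ]
loupe 0.34 [386.  220.4] [ 557.  -281.9    0. ]
side [ 295.7 1177.   643.8] [ 0.2 -0.9 -0.4]
cleaner 0.87 [377.4 268.9] [428.  -77.9   0. ]
cleaner 0.67 [294.7 270.3] [635.7 -21.1   0. ]
notch 0.97 [316.9 256.1] [567.9  16.3  66. ]
notch 0.88 [395.9 253.3] [380.6 -44.   66. ]
flap_hinge 0.8 [266.9 243.9] [703.6  -6.7  74.5]
flap_hinge 0.68 [360.7 243.4] [472.3 -64.2  74.5]
pry_mid 0.67 [371.6 233. ] [ 472.5 -285.7   10. ]
pry_tip 0.67 [340.  234.4] [ 561.6 -254.1   10. ]
mat 0.78 [329.1 355.7] [472.7 316.7   0. ]
tin_brown 0.86 [373.2 304.2] [414.6 101.5   0. ]
tin_brown 0.75 [303.3 238.1] [ 665.6 -225.2    0. ]
thread 0.79 [225.4 318.7] [722.8 236.8   0. ]
loupe 0.44 [303.6 242.6] [ 656.7 -194.5    0. ]
18.700000000000003 {'time_s': 1.0, 'joints': array([ 1.1,  0.7, -0.2,  1.6,  0.2,  0.9, -0.2]), 'qvel': array([ 0.,  0., -0., -0., -0., -0., -0.]), 'joint_torque': array([  0. , -54. ,  -1.3, -15.9,   0. ,   0. ,   0. ]), 'ee_pos': array([ 279.1, -559.3,  231.4]), 'ee_rot': array([[ 0.9,  0.4,  0. ],
       [ 0.4, -0.9, -0. ],
       [ 0. ,  0. , -1. ]]), 'force': array([0.6, 0.7, 0.1]), 'torque': array([0., 0., 0.]), 'width': 85.79672028917085}
```

View pics/scene.png

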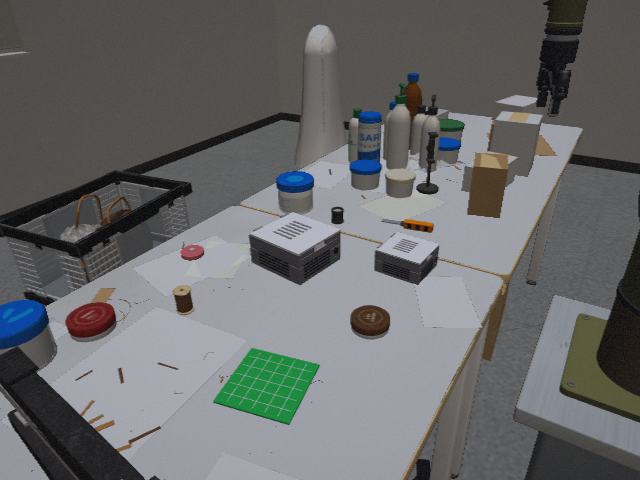

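View pics/side.png

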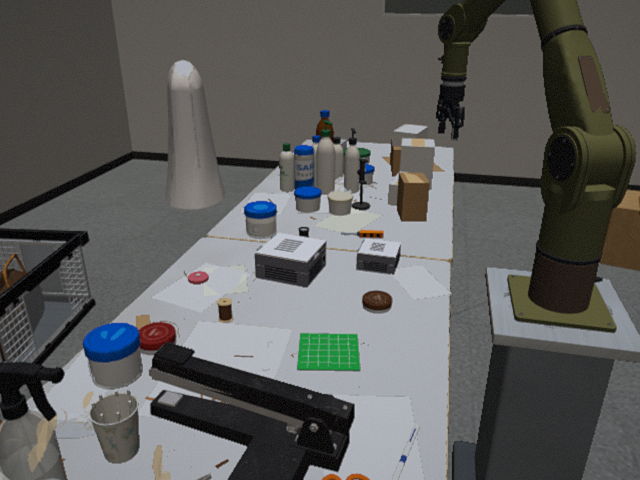

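The large cleaner is meant: scene (297,247). Its look-alike is the small one at (406,257). The tool is at (408,226) with its blade to the left, and the mat is at (268,384). The tin is at (370,320), with red ones at (91,320) and (192,252) as look-alikes. The spool is at (183,300) and the loupe at (337,215).

I'll check heights along the corridor using depth, then move over the tool.

Run:
```python
from h import *
np.set_printoptions(precision=1,suppress=True,linewidth=150)
P=[]
for n in ['scene','side']:
    z=np.load('last_%s.npz'%n);d=z['d'];v,u=np.nonzero(d>0)
    c=arm.calibration(n);K=np.array(c['mtx']);R=np.array(c['R']);t=np.array(c['t']).ravel()
    p=np.c_[u,v,np.ones(len(u))]@np.linalg.inv(K).T*d[v,u][:,None]
    P.append((p-t)@R)
P=np.vstack(P);np.save('P.npy',P)
H=np.zeros((14,25))
for x,y,zz in P:
    i=int((x-250)//50);j=int((y+750)//50)
    if 0<=i<14 and 0<=j<25: H[i,j]=max(H[i,j],zz)
print('rows x from 250, cols y from -750 step 50');print(H.astype(int))
s=P[(abs(P[:,2]-77)<3)&(P[:,0]>530)&(P[:,0]<740)&(abs(P[:,1])<120)]
print(len(s),cv2.minAreaRect(s[:,:2].astype(np.float32)),s.mean(0))
s=P[(P[:,2]>40)&(P[:,0]>360)&(P[:,0]<500)&(P[:,1]<0)&(P[:,1]>-160)]
print(s.max(0),s.min(0),np.percentile(s[:,2],[50,90,98]))
```

```text
rows x from 250, cols y from -750 step 50
[[  5   2 294 529 639 639   4   3   4   4   3   3   3   4   4   5   3   3   4   4   6   4   4   3  11]
 [164  75 349 596 626 134 133   4   3   3   4   3   6   5   6   4   4   3   4   4   4   4   4   4   4]
 [164  77  75   0 132 134 133   4   4   4   4  48  55  55  53   3  26  26   4   4   3   3   3   4   4]
 [164  78  78  80 131 132 130   5   4  21   2  49  55  57  45   3  25  26   4   8   8   8   7   5   3]
 [  4   3  72  78  62   7   5   4   4  23   3   3  54  55  43   4   3   3   4   6   8   8   7   4   3]
 [ 71   5   4   5 171 170   5   5   5  21   4   4   3   4   4   4   5   4   4   4   8   8   7   3   3]
 [ 71 230 229   4 169  61  62   5   5  13  13   3   4  78  81  80  80   4   4   4   4   5   5   4   4]
 [ 26 229 174   3   0  61  63   7   6   4  36   2   2  81  81  81  81   3   3   5   5   4   4   3   3]
 [ 23 258 260 150  65  68  67   5   6   5  36  34   0  80  81  82  80   3   4   4   5   6   4   4   4]
 [188 188 228 189 190  67  67   4   4   4  90   2   0   0  79  81  79   5   4  48  47   4   5   4   5]
 [187 175   2 189 189  66  65   6   4  90  90  90   5   4   5   4   5   5   6   4   4  32  33  88  89]
 [  0   0 176 135   6   5   4   4   2  90  90  90   4   4   4   4  19  17   5   5   4  34  33  89  90]
 [  2   5 131   5   6   4   3   0   5   5   5   5   4   4   4   5  20  19   5   5   5  32  32  90  90]
 [  6   4   7   4   6   5   4   5   4   5   4   4   4   4   4   5   9   4   7   5   5   4   4   5   5]]
3242 ((637.9901123046875, -1.7156906127929688), (135.5116729736328, 142.90374755859375), 81.8507080078125) [634.5   3.4  77.4]
[481.  -46.8  57.2] [ 375.8 -151.    40. ] [51.7 53.4 54.2]
```

Call:
apply_moves(rows=[[[0.04, 0.06, 0, 0, 0, -0.033, 0], [0.04, 0.06, 0, 0, 0, -0.033, 0], [0.04, 0.06, 0, 0, 0, -0.033, 0], [0.04, 0.06, 0, 0, 0, -0.033, 0], [0.04, 0.06, 0, 0, 0, -0.033, 0]]])

```text
time_s: 1.42
ee_pos: [379.8, -407.9, 231.5]
ee_rot: [[0.929, 0.37, 0.0], [0.37, -0.929, -0.0], [0.0, 0.0, -1.0]]
force: [-0.2, -0.4, -0.4]
width: 85.5
```

Call:
apply_moves(rows=[[[0.04, 0.06, 0, 0, 0, -0.033, 0], [0.04, 0.06, 0, 0, 0, -0.033, 0], [0.04, 0.06, -0.02, 0, 0, -0.033, 0], [0.04, 0.06, -0.03, 0, 0, -0.033, 0], [0, 0, 0, 0, 0, 0, 0]]])

```text
time_s: 1.83
ee_pos: [463.9, -279.5, 204.6]
ee_rot: [[0.947, 0.321, 0.001], [0.321, -0.947, 0.007], [0.004, -0.006, -1.0]]
force: [0.5, 1.5, 0.0]
width: 85.3
```

```bash
cat >> h.py <<'E'
def wpoint(uv,z,st):
    c=arm.calibration('wrist');K=np.array(c['mtx']);M=np.array(c['mount'])
    a=np.array([(uv[0]-K[0,2])/K[0,0],(uv[1]-K[1,2])/K[1,1]]);r=np.hypot(*a)
    d=np.r_[np.sin(r)*a/max(r,1e-9),np.cos(r)]
    Rw=np.array(st['ee_rot']);o=Rw@M[:3,3]+st['ee_pos'];w=Rw@M[:3,:3]@d
    return o+w*(z-o[2])/w[2]
E
python3 - <<'E'
from h import *
np.set_printoptions(precision=3,suppress=True)
s=arm.get_state();print(s['time_s'],s['ee_pos'],s['ee_rot'],s['width'])
im,d=snap('wrist','w1.png')
for l,z in [('pry_mid',10),('pry_tip',10),('notch',66),('loupe',0)]:
    for r in arm.spot_point('wrist',l)[:2]: print(l,r['score'],r['point'],wpoint(r['point'],z,s))
E
```

```text
1.8333 [ 463.917 -279.486  204.618] [[ 0.947  0.321  0.001]
 [ 0.321 -0.947  0.007]
 [ 0.004 -0.006 -1.   ]] 85.33391260482705
pry_mid 0.91 [326.5, 199.4] [ 470.546 -279.321   10.   ]
pry_tip 0.81 [341.0, 104.9] [ 557.245 -263.38    10.   ]
notch 0.76 [58.2, 20.6] [569.699   8.022  66.   ]
notch 0.59 [119.7, 244.8] [ 386.471 -111.648   66.   ]
```

View pics/w1.png

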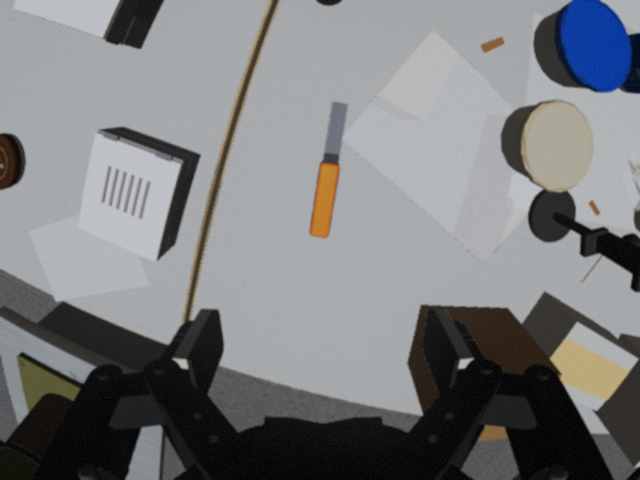

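The tool lies at (325,200) with its tip at (341,103); the small cleaner is at (135,195). I'll take the handle axis from the orange mask.

Run:
```python
from h import *
np.set_printoptions(precision=3,suppress=True)
s=arm.get_state();im=np.load('last_wrist.npz')['im'];h=cv2.cvtColor(im,cv2.COLOR_RGB2HSV)
m=((h[...,0]<20)&(h[...,1]>170)&(h[...,2]>150));m[:150]=0;m[245:]=0;m[:,:290]=0;m[:,360:]=0
v,u=np.nonzero(m);p=np.array([wpoint(q,20,s)[:2] for q in zip(u,v)]);r=cv2.minAreaRect(p.astype(np.float32));print(len(u),r)
q=p-p.mean(0);w,V=np.linalg.eigh(q.T@q);print(p.mean(0),np.arctan(V[1,1]/V[0,1]))
print(s['ee_pos'],s['ee_rot'])
```

```text
1259 ((464.79864501953125, -289.9537658691406), (67.95011901855469, 15.928361892700195), 9.131641387939453)
[ 465.547 -289.836] 0.16052721729186575
[ 458.249 -291.003  206.604] [[ 0.952  0.307 -0.   ]
 [ 0.307 -0.952 -0.001]
 [-0.001  0.001 -1.   ]]
```

Call:
apply_moves(rows=[[[0.017, 0.013, -0.06, 0, 0, -0.137, 60], [0.017, 0.013, -0.07, 0, 0, -0.137, 60], [0, 0, -0.08, 0, 0, 0, 60], [0, 0, -0.08, 0, 0, 0, 60], [0, 0, -0.07, 0, 0, 0, 60]]])

```text
time_s: 2.5
ee_pos: [475.3, -278.1, 24.7]
ee_rot: [[0.985, 0.174, 0.0], [0.174, -0.985, -0.001], [0.0, 0.001, -1.0]]
force: [-0.5, 0.1, -0.2]
width: 65.1
```

Call:
apply_moves(rows=[[[0, 0, 0, 0, 0, 0, 60], [0, 0, 0, 0, 0, 0, 60], [0, 0, 0, 0, 0, 0, 60]]])

```text
time_s: 2.75
ee_pos: [476.8, -278.0, 28.2]
ee_rot: [[0.985, 0.175, 0.002], [0.175, -0.985, -0.002], [0.002, 0.002, -1.0]]
force: [-0.1, 0.4, -0.3]
width: 65.0
```

Run:
```python
from h import *
np.set_printoptions(precision=3,suppress=True)
s=arm.get_state();print(s)
im,d=snap('wrist','w2.png')
for l,z in [('pry_mid',10),('pry_tip',10)]:
    for r in arm.spot_point('wrist',l)[:2]: print(l,r['score'],r['point'],wpoint(r['point'],z,s))
```

```text
{'time_s': 2.75, 'joints': array([ 0.465,  0.913, -0.037,  1.924,  0.099,  0.303, -1.047]), 'qvel': array([-0.005, -0.034, -0.004, -0.007,  0.001, -0.008, -0.   ]), 'joint_torque': array([ -0.047, -51.095,   1.001,  -5.637,   0.002,   0.064,   0.001]), 'ee_pos': array([ 476.752, -277.994,   28.184]), 'ee_rot': array([[ 0.985,  0.175,  0.002],
       [ 0.175, -0.985, -0.002],
       [ 0.002,  0.002, -1.   ]]), 'force': array([-0.084,  0.443, -0.286]), 'torque': array([-0.058, -0.044, -0.039]), 'width': 65.0016084529688}
pry_mid 0.63 [320.8, 302.3] [ 470.793 -277.707   10.   ]
pry_tip 0.67 [321.3, 115.7] [ 557.855 -262.61    10.   ]
```

Call:
apply_moves(rows=[[[0, 0, -0.024, 0, 0, 0, 60], [0, 0, -0.024, 0, 0, 0, 60], [0, 0, 0, 0, 0, 0, 60], [0, 0, 0, 0, 0, 0, 60]]], force=110)

```text
time_s: 3.23
ee_pos: [475.4, -275.8, 1.4]
ee_rot: [[0.984, 0.177, -0.002], [0.177, -0.984, 0.001], [-0.002, -0.001, -1.0]]
force: [-0.3, -0.7, -0.3]
width: 65.0
```

Call:
apply_moves(rows=[[[0, 0, 0, 0, 0, 0, 255], [0, 0, 0, 0, 0, 0, 255], [0, 0, 0, 0, 0, 0, 255], [0, 0, 0, 0, 0, 0, 255], [0, 0, 0, 0, 0, 0, 255]]], force=110)

```text
time_s: 3.65
ee_pos: [476.3, -276.4, 2.9]
ee_rot: [[0.984, 0.176, 0.001], [0.176, -0.984, -0.0], [0.001, 0.001, -1.0]]
force: [-1.0, 0.6, 4.7]
width: 15.7
```

Call:
apply_moves(rows=[[[0, 0, 0, 0, 0, 0, 255], [0, 0, 0, 0, 0, 0, 255], [0, 0, 0.02, 0, 0, 0, 255], [0, 0, 0.04, 0, 0, 0, 255]]])

```text
time_s: 3.98
ee_pos: [474.7, -275.4, 31.3]
ee_rot: [[0.984, 0.177, -0.004], [0.177, -0.984, 0.002], [-0.003, -0.002, -1.0]]
force: [0.4, 0.5, 0.0]
width: 15.2
```

Call:
apply_moves(rows=[[[0, 0, 0.08, 0, 0, 0, 255], [0, 0, 0.08, 0, 0, 0, 255], [0, 0.04, 0.08, 0, 0, 0, 255], [-0.007, 0.07, 0, 0, 0, -0.082, 255], [-0.007, 0.07, 0, 0, 0, -0.082, 255]]])

```text
time_s: 4.4
ee_pos: [470.7, -188.6, 152.6]
ee_rot: [[0.996, 0.09, 0.007], [0.09, -0.996, -0.003], [0.007, 0.003, -1.0]]
force: [0.3, 1.3, -1.8]
width: 15.5
```

Call:
apply_moves(rows=[[[-0.007, 0.07, 0, 0, 0, -0.082, 255], [-0.007, 0.07, 0, 0, 0, -0.082, 255], [-0.007, 0.07, 0, 0, 0, -0.082, 255], [-0.007, 0.07, 0, 0, 0, -0.082, 255], [-0.007, 0.07, 0, 0, 0, -0.082, 255]]])

```text
time_s: 4.82
ee_pos: [451.1, -11.0, 150.1]
ee_rot: [[0.994, -0.112, 0.001], [-0.112, -0.994, 0.0], [0.0, -0.0, -1.0]]
force: [0.7, 1.3, -0.8]
width: 15.1
```

Call:
apply_moves(rows=[[[-0.007, 0.07, 0, 0, 0, -0.082, 255], [0, 0, 0, 0, 0, 0, 255], [0, 0, 0, 0, 0, 0, 255], [0, 0, 0, 0, 0, 0, 255]]])

```text
time_s: 5.15
ee_pos: [448.1, 22.1, 150.0]
ee_rot: [[0.989, -0.149, 0.0], [-0.149, -0.989, -0.0], [0.001, 0.0, -1.0]]
force: [-0.8, 0.4, -0.6]
width: 15.5
```

Run:
```python
from h import *
np.set_printoptions(precision=3,suppress=True)
s=arm.get_state();print(s['time_s'],s['ee_pos'],s['ee_rot'],s['qvel'],s['width'])
im,d=snap('wrist','w3.png');np.savez('s3.npz',p=s['ee_pos'],R=s['ee_rot'])
zt=s['ee_pos'][2]+7
for l,z in [('pry_mid',zt),('pry_tip',zt),('notch',66),('flap_hinge',74.5),('cleaner',0)]:
    for r in arm.spot_point('wrist',l)[:2]: print(l,r['score'],r['point'],wpoint(r['point'],z,s))
```

```text
5.15 [448.104  22.129 149.953] [[ 0.989 -0.149  0.   ]
 [-0.149 -0.989 -0.   ]
 [ 0.001  0.    -1.   ]] [ 0.038  0.005  0.015 -0.001 -0.001 -0.002 -0.001] 15.528320537977867
pry_mid 0.9 [324.7, 335.5] [439.298  22.61  156.953]
pry_tip 0.61 [321.3, 113.5] [530.42   10.232 156.953]
notch 0.93 [316.8, 50.0] [570.469   7.056  66.   ]
flap_hinge 0.61 [492.1, 178.7] [479.403 -91.822  74.5  ]
flap_hinge 0.51 [231.9, 279.0] [436.857  84.381  74.5  ]
cleaner 0.91 [466.5, 222.9] [ 426.236 -100.592    0.   ]
```

View pics/w3.png

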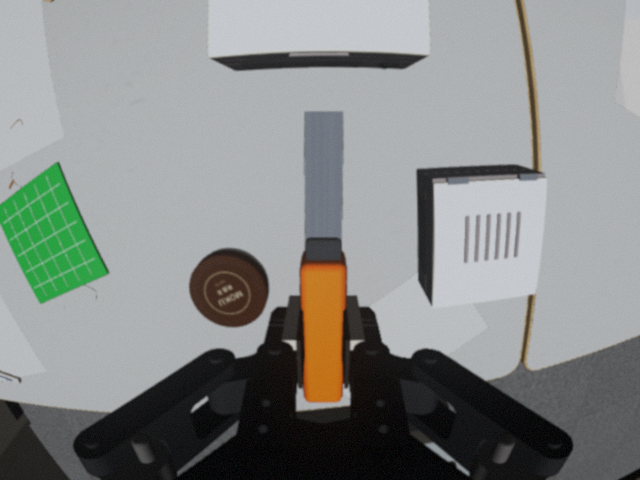

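The view shows the tool held straight in line (tip at (323,112)) and the large cleaner's front edge from (209,55) to (430,55) with its notch at (319,53). The tin is at (229,287), the small cleaner at (482,235), and the mat at left.

Run:
```python
from h import *
np.set_printoptions(precision=1,suppress=True)
q=np.load('s3.npz');s=dict(ee_pos=q['p'],ee_rot=q['R'])
im=np.load('last_wrist.npz')['im'];g=im.mean(2)
pts=[]
for u in range(225,420,6):
    col=g[35:75,u]; v=35+np.argmin(np.diff(cv2.GaussianBlur(col.reshape(-1,1),(1,3),0).ravel()))+.5
    pts.append(wpoint((u,v),72,s)[:2])
p=np.array(pts);f=cv2.fitLine(p.astype(np.float32),cv2.DIST_HUBER,0,.01,.01).ravel();print(f,np.arctan(-f[0]/f[1]))
d=(p-f[2:])@np.array([f[1],-f[0]]);print(d)
for c in [(209,54),(430,54)]: print(wpoint(c,77,s))
for c in [(288,52.5),(349,52.5)]: print('notch edge',wpoint(c,72,s))
```

```text
[  0.1   1.  568.8  10.1] -0.14337571
[-0.1  0.2 -0.1  0.2 -0.   0.3  0.1 -0.1  0.3  0.1 -0.  -2.  -2.1 -2.2
 -2.3 -2.3 -2.4 -2.4 -2.4 -2.3 -2.3  0.2  0.3  0.4  0.5  0.6  0.2  0.3
  0.5  0.1  0.4 -0.   0.3]
[578.8  69.3  77. ]
[559.3 -57.9  77. ]
notch edge [570.7  23.9  72. ]
notch edge [565.2 -11.1  72. ]
```

Call:
apply_moves(rows=[[[0, 0.004, -0.06, 0, 0, 0, 255], [0, 0, -0.06, 0, 0, 0, 255], [0, 0, -0.062, 0, 0, 0, 255], [0, 0, 0, 0, 0, 0, 255], [0, 0, 0, 0, 0, 0, 255]]])

```text
time_s: 5.87
ee_pos: [446.9, 23.7, 57.8]
ee_rot: [[0.988, -0.151, -0.004], [-0.151, -0.988, -0.0], [-0.004, 0.001, -1.0]]
force: [-0.6, 0.0, 0.1]
width: 15.3
```

Call:
apply_moves(rows=[[[0, 0, 0, 0, 0, 0, 255], [0, 0, 0, 0, 0, 0, 255]]])

```text
time_s: 6.03
ee_pos: [449.1, 24.2, 60.3]
ee_rot: [[0.989, -0.151, 0.003], [-0.151, -0.989, 0.0], [0.003, -0.001, -1.0]]
force: [0.3, -0.4, -0.6]
width: 15.6
```

```bash
cat > chk.py <<'E'
from h import *
np.set_printoptions(precision=2,suppress=True)
s=arm.get_state();R=np.array(s['ee_rot']);print(s['time_s'],s['ee_pos'],R.ravel(),s['force'],s['width'])
print('pred tip',s['ee_pos']+R@[83.2,0,-7],'pred mid',s['ee_pos']+R@[-6.8,0,-7])
uv={}
for n in ['scene','side']:
    snap(n)
    for l in ['pry_tip','pry_mid','notch']:
        for r in arm.spot_point(n,l)[:2]:
            print(n,l,r['score'],r['point']); uv.setdefault((n,l),r['point'])
print('proj pred tip',[proj(n,s['ee_pos']+R@[83.2,0,-7]) for n in ('scene','side')])
print('proj pred notch',[proj(n,np.array([568.5,6.5,66])) for n in ('scene','side')])
E
python3 chk.py
python3 - <<'E'
from h import *
a=[]
for n,(u,v) in [('scene',(325,238)),('side',(325,250))]:
    im=np.load('last_%s.npz'%n)['im']; a.append(cv2.resize(im[v-50:v+50,u-65:u+65],(520,400),interpolation=cv2.INTER_CUBIC)[:,:,::-1][:, :400])
cv2.imwrite('pics/c4.png',np.hstack(a))
E
```

```text
6.0333 [449.12  24.18  60.3 ] [ 0.99 -0.15  0.   -0.15 -0.99  0.    0.   -0.   -1.  ] [ 0.33 -0.4  -0.62] 15.634349593459458
pred tip [531.35  11.65  67.54] pred mid [442.38  25.2   67.28]
scene pry_tip 0.6 [334.5, 250.0]
scene pry_mid 0.78 [371.2, 268.3]
scene notch 0.81 [320.1, 245.3]
scene notch 0.6 [429.1, 255.6]
side pry_tip 0.61 [330.1, 257.8]
side pry_mid 0.65 [364.9, 262.3]
side notch 0.92 [317.4, 254.1]
side notch 0.85 [399.0, 250.8]
proj pred tip [array([335.02, 250.56]), array([331.87, 256.22])]
proj pred notch [array([320.29, 245.42]), array([317.56, 254.4 ])]
```

View pics/c4.png

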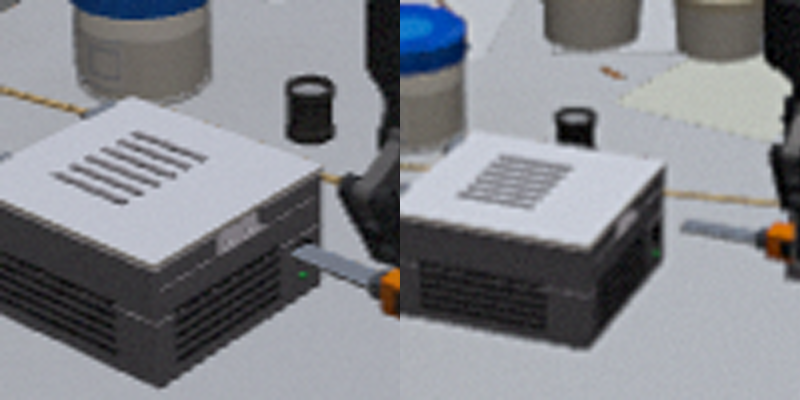

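The blade is level in front of the notch. The predicted tip and notch project to within 2 px of the network points, so I'll insert it.

Call:
apply_moves(rows=[[[0.025, -0.0037, 0, 0, 0, 0, 255], [0.025, -0.0037, 0, 0, 0, 0, 255], [0.025, -0.0037, 0, 0, 0, 0, 255], [0.025, -0.0037, 0, 0, 0, 0, 255]]])

```text
time_s: 6.77
ee_pos: [498.5, 16.9, 58.6]
ee_rot: [[0.989, -0.15, -0.0], [-0.15, -0.989, -0.0], [-0.0, 0.0, -1.0]]
force: [-0.4, -0.2, -0.5]
width: 15.5
```

Call:
apply_moves(rows=[[[0.012, -0.002, 0, 0, 0, 0, 255], [0.012, -0.002, 0, 0, 0, 0, 255], [0, 0, 0, 0, 0, 0, 255], [0, 0, 0, 0, 0, 0, 255]]])

```text
time_s: 7.1
ee_pos: [509.4, 15.0, 58.5]
ee_rot: [[0.989, -0.15, -0.001], [-0.15, -0.989, -0.0], [-0.001, 0.0, -1.0]]
force: [-0.6, -0.1, 0.2]
width: 15.4
```

```bash
python3 chk.py
```

```text
7.1 [509.43  14.99  58.48] [ 0.99 -0.15 -0.   -0.15 -0.99 -0.   -0.    0.   -1.  ] [-0.61 -0.09  0.24] 15.389046392947963
pred tip [591.69   2.49  65.41] pred mid [502.71  16.01  65.49]
scene pry_tip 0.86 [315.4, 242.7]
scene pry_mid 0.73 [343.5, 255.5]
scene notch 0.73 [320.0, 244.3]
scene notch 0.56 [430.5, 256.7]
side pry_tip 0.48 [309.4, 251.0]
side pry_tip 0.3 [373.5, 306.1]
side pry_mid 0.69 [342.7, 255.6]
side notch 0.7 [401.2, 254.4]
side notch 0.59 [315.5, 255.1]
proj pred tip [array([311.65, 242.01]), array([308.84, 253.01])]
proj pred notch [array([320.29, 245.42]), array([317.56, 254.4 ])]
```

No insertion force and the tip is about 23 mm in. Now lifting.

Call:
apply_moves(rows=[[[0.0005, 0, 0.0136, 0, 0, 0, 255], [0.0005, 0, 0.0136, 0, 0, 0, 255], [0.001, 0, 0.0136, 0, 0, 0, 255], [0.001, 0, 0.0136, 0, 0, 0, 255], [0, 0, 0, 0, 0, 0, 255]]])

```text
time_s: 7.92
ee_pos: [511.9, 14.9, 87.2]
ee_rot: [[0.989, -0.15, 0.001], [-0.15, -0.989, -0.0], [0.001, -0.0, -1.0]]
force: [-1.1, -0.9, -1.0]
width: 15.3
```

```bash
python3 chk.py
python3 - <<'E'
from h import *
a=[]
for n,(u,v) in [('scene',(325,238)),('side',(325,250))]:
    im=np.load('last_%s.npz'%n)['im']; a.append(cv2.resize(im[v-50:v+50,u-65:u+65],(520,400),interpolation=cv2.INTER_CUBIC)[:,:,::-1][:, :400])
cv2.imwrite('pics/c5.png',np.hstack(a))
E
```

```text
7.9167 [511.94  14.87  87.23] [ 0.99 -0.15  0.   -0.15 -0.99 -0.    0.   -0.   -1.  ] [-1.07 -0.86 -1.05] 15.315638180423294
pred tip [594.19   2.36  94.35] pred mid [505.21  15.89  94.22]
scene pry_tip 0.67 [312.0, 228.1]
scene pry_mid 0.78 [342.4, 244.1]
scene notch 0.88 [431.0, 256.9]
scene notch 0.67 [320.2, 244.6]
side pry_tip 0.67 [306.9, 240.7]
side pry_mid 0.79 [341.6, 247.8]
side notch 0.61 [317.2, 254.6]
proj pred tip [array([310.22, 229.02]), array([307.8 , 242.29])]
proj pred notch [array([320.29, 245.42]), array([317.56, 254.4 ])]
```

View pics/c5.png

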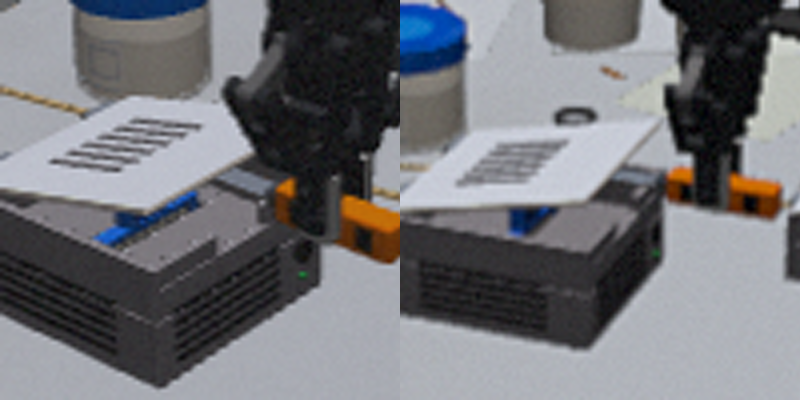

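The flap is up about 0.2 rad on the blade, with the fingers clear of it. Continuing along the arc.

Call:
apply_moves(rows=[[[0.0067, -0.001, 0.0215, 0, 0, 0, 255], [0.0067, -0.001, 0.0215, 0, 0, 0, 255], [0.0067, -0.001, 0.0215, 0, 0, 0, 255], [0.013, -0.002, 0.0185, 0, 0, 0, 255], [0.013, -0.002, 0.0185, 0, 0, 0, 255]]])

```text
time_s: 8.73
ee_pos: [532.4, 11.7, 136.2]
ee_rot: [[0.989, -0.15, -0.005], [-0.15, -0.989, 0.0], [-0.005, 0.001, -1.0]]
force: [-2.4, 0.9, -2.5]
width: 15.4
```

Call:
apply_moves(rows=[[[0.013, -0.002, 0.0185, 0, 0, 0, 255], [0.0175, -0.0026, 0.0138, 0, 0, 0, 255], [0.0175, -0.0026, 0.0138, 0, 0, 0, 255], [0.0175, -0.0026, 0.0138, 0, 0, 0, 255], [0, 0, 0, 0, 0, 0, 255]]])

```text
time_s: 9.15
ee_pos: [568.8, 6.4, 167.1]
ee_rot: [[0.989, -0.15, 0.002], [-0.15, -0.989, -0.0], [0.002, -0.0, -1.0]]
force: [1.0, 0.2, -1.0]
width: 15.1
```

```bash
python3 chk.py
python3 - <<'E'
from h import *
a=[]
for n,(u,v) in [('scene',(315,228)),('side',(310,240))]:
    im=np.load('last_%s.npz'%n)['im']; a.append(cv2.resize(im[v-60:v+60,u-65:u+65],(433,400),interpolation=cv2.INTER_CUBIC)[:,:,::-1][:, :400])
cv2.imwrite('pics/c6.png',np.hstack(a))
E
```

```text
9.15 [568.79   6.37 167.07] [ 0.99 -0.15  0.   -0.15 -0.99 -0.    0.   -0.   -1.  ] [ 1.01  0.22 -0.98] 15.133795987235692
pred tip [651.03  -6.14 174.24] pred mid [562.06   7.39 174.06]
scene pry_tip 0.73 [287.2, 186.7]
scene pry_mid 0.64 [336.9, 221.3]
scene pry_mid 0.57 [318.7, 199.0]
scene notch 0.67 [428.5, 257.5]
scene notch 0.59 [319.8, 242.8]
side pry_tip 0.63 [287.4, 209.5]
side pry_mid 0.79 [319.7, 211.0]
side notch 0.73 [315.6, 255.2]
side notch 0.7 [398.1, 252.1]
proj pred tip [array([287.42, 185.05]), array([285.83, 208.87])]
proj pred notch [array([320.29, 245.42]), array([317.56, 254.4 ])]
```

View pics/c6.png

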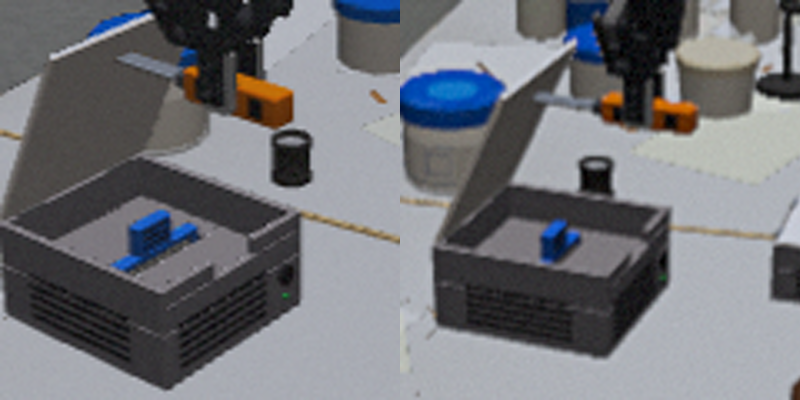

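Flap is at about 1.1 rad on the blade tip, filter still seated. Pushing on.

Call:
apply_moves(rows=[[[0.021, -0.0031, 0.008, 0, 0, 0, 255], [0.021, -0.0031, 0.008, 0, 0, 0, 255], [0.021, -0.0031, 0.008, 0, 0, 0, 255], [0.017, -0.0025, 0.001, 0, 0, 0, 255], [0.017, -0.0025, 0.001, 0, 0, 0, 255]]])

```text
time_s: 9.97
ee_pos: [615.0, -0.4, 179.2]
ee_rot: [[0.989, -0.15, -0.003], [-0.15, -0.989, 0.0], [-0.003, 0.0, -1.0]]
force: [-2.3, 1.2, 0.2]
width: 15.2
```

Call:
apply_moves(rows=[[[0.017, -0.0025, 0, 0, 0, 0, 255], [0.017, -0.0025, 0, 0, 0, 0, 255], [0.013, -0.002, -0.001, 0, 0, 0, 255], [0.01, -0.0015, -0.001, 0, 0, 0, 255], [0, 0, 0, 0, 0, 0, 255]]])

```text
time_s: 10.38
ee_pos: [644.7, -4.9, 177.9]
ee_rot: [[0.989, -0.15, -0.0], [-0.15, -0.989, -0.0], [-0.0, 0.0, -1.0]]
force: [-0.4, -0.6, 0.3]
width: 15.3
```

Call:
apply_moves(rows=[[[0, 0, 0, 0, 0, 0, 255], [0, 0, 0, 0, 0, 0, 255]]])

```text
time_s: 10.55
ee_pos: [644.7, -5.0, 178.7]
ee_rot: [[0.989, -0.15, 0.001], [-0.15, -0.989, -0.0], [0.001, 0.0, -1.0]]
force: [0.9, -0.1, -0.4]
width: 15.0
```

```bash
python3 chk.py|head -2
python3 - <<'E'
from h import *
np.set_printoptions(precision=1,suppress=True)
H=np.array([568.5,6.5])+136*np.array([.989,-.149]);e=np.array([.989,-.149])
for n in ['scene','side']:
    z=np.load('last_%s.npz'%n);d=z['d'];v,u=np.nonzero(d>0)
    c=arm.calibration(n);K=np.array(c['mtx']);R=np.array(c['R']);t=np.array(c['t']).ravel()
    p=(np.c_[u,v,np.ones(len(u))]@np.linalg.inv(K).T*d[v,u][:,None]-t)@R
    q=p[:,:2]-H; x=q@e; y=q@np.array([.149,.989])
    m=(abs(y)<60)&(p[:,2]>95)&(p[:,2]<205)&(x>-40)&(x<90)
    if m.sum()<50: continue
    b=[(zz,np.median(x[m&(abs(p[:,2]-zz)<8)]),(m&(abs(p[:,2]-zz)<8)).sum()) for zz in (105,125,145,165,185,200)];print(n,np.array(b))
a=[]
for n,(u,v) in [('scene',(300,215)),('side',(300,230))]:
    im=np.load('last_%s.npz'%n)['im']; a.append(cv2.resize(im[v-65:v+65,u-65:u+65],(400,400),interpolation=cv2.INTER_CUBIC)[:,:,::-1])
cv2.imwrite('pics/c7.png',np.hstack(a))
E
```

```text
10.55 [644.68  -5.   178.7 ] [ 0.99 -0.15  0.   -0.15 -0.99 -0.    0.    0.   -1.  ] [ 0.85 -0.08 -0.42] 15.006792298626545
pred tip [726.92 -17.51 185.8 ] pred mid [637.95  -3.98 185.7 ]
scene [[105.    6.1 335. ]
 [125.   11.3 340. ]
 [145.   16.5 303. ]
 [165.   21.7 278. ]
 [185.   25.9 367. ]
 [200.   30.3 227. ]]
side [[105.    6.8 155. ]
 [125.   11.9 160. ]
 [145.   17.  165. ]
 [165.   22.1 147. ]
 [185.   25.8 235. ]
 [200.   30.9 156. ]]
```

View pics/c7.png

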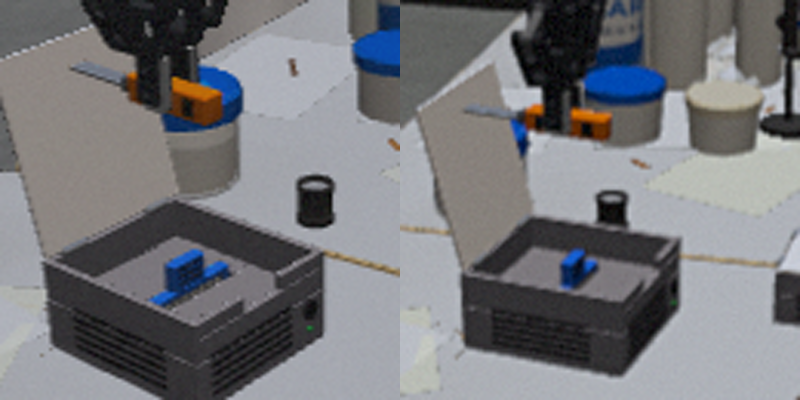

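Flap stands at about 1.82 rad by the depth slope (24.5/95). I'll retract and lay the tool on the free table near (500,140).

Call:
apply_moves(rows=[[[-0.065, 0.01, 0, 0, 0, 0, 255], [-0.065, 0.01, 0, 0, 0, 0, 255], [-0.065, 0.01, 0, 0, 0, 0, 255], [-0.024, 0.065, 0, 0, 0, 0, 255], [-0.024, 0.065, 0, 0, 0, 0, 255]]])

```text
time_s: 11.37
ee_pos: [521.3, 73.5, 178.9]
ee_rot: [[0.988, -0.155, -0.0], [-0.155, -0.988, -0.001], [-0.0, 0.001, -1.0]]
force: [0.5, 1.7, -0.0]
width: 15.5
```

Call:
apply_moves(rows=[[[-0.024, 0.065, 0, 0, 0, 0, 255], [-0.024, 0.065, 0, 0, 0, 0, 255], [0, 0, -0.06, 0, 0, 0, 255], [0, 0, -0.07, 0, 0, 0, 255], [0, 0, -0.07, 0, 0, 0, 255]]])

```text
time_s: 11.78
ee_pos: [499.8, 141.8, 78.3]
ee_rot: [[0.989, -0.148, 0.004], [-0.148, -0.989, 0.001], [0.003, -0.002, -1.0]]
force: [1.3, 0.2, -0.4]
width: 15.1
```

Call:
apply_moves(rows=[[[0, 0, -0.06, 0, 0, 0, 255], [0, 0, -0.04, 0, 0, 0, 255], [0, 0, 0, 0, 0, 0, 255], [0, 0, 0, 0, 0, 0, 255], [0, 0, 0, 0, 0, 0, 255]]])

```text
time_s: 12.2
ee_pos: [499.8, 140.3, 29.6]
ee_rot: [[0.989, -0.15, 0.002], [-0.15, -0.989, 0.0], [0.002, -0.001, -1.0]]
force: [-0.7, -0.3, 0.5]
width: 15.3
```

Call:
apply_moves(rows=[[[0, 0, -0.02, 0, 0, 0, 255], [0, 0, -0.02, 0, 0, 0, 255], [0, 0, -0.012, 0, 0, 0, 255], [0, 0, 0, 0, 0, 0, 255], [0, 0, 0, 0, 0, 0, 255]]])

```text
time_s: 12.62
ee_pos: [499.1, 140.3, 2.9]
ee_rot: [[0.989, -0.15, 0.001], [-0.15, -0.989, 0.0], [0.001, -0.0, -1.0]]
force: [-0.3, 0.2, 6.5]
width: 15.3
```

Call:
apply_moves(rows=[[[0, 0, 0, 0, 0, 0, 255], [0, 0, 0, 0, 0, 0, 255]]])

```text
time_s: 12.78
ee_pos: [499.1, 140.3, 2.9]
ee_rot: [[0.989, -0.15, 0.001], [-0.15, -0.989, 0.0], [0.001, -0.0, -1.0]]
force: [-0.2, 0.0, 6.3]
width: 15.5
```

Call:
apply_moves(rows=[[[0, 0, 0, 0, 0, 0, 60], [0, 0, 0, 0, 0, 0, 60], [0, 0, 0, 0, 0, 0, 60], [0, 0, 0, 0, 0, 0, 60], [0, 0, 0, 0, 0, 0, 60]]], force=40)

```text
time_s: 13.2
ee_pos: [498.8, 140.1, 2.3]
ee_rot: [[0.989, -0.15, -0.0], [-0.15, -0.989, -0.0], [-0.0, 0.0, -1.0]]
force: [0.8, 0.5, -1.2]
width: 65.0
```

Call:
apply_moves(rows=[[[0, 0, 0.02, 0, 0, 0, 60], [0, 0, 0.06, 0, 0, 0, 60], [0, 0, 0.08, 0, 0, 0, 60], [0, 0, 0.08, 0, 0, 0, 60], [0, 0, 0.08, 0, 0, 0, 60]]])

```text
time_s: 13.62
ee_pos: [498.2, 139.9, 164.7]
ee_rot: [[0.989, -0.15, -0.001], [-0.15, -0.989, -0.0], [-0.001, 0.0, -1.0]]
force: [1.3, 0.5, 0.2]
width: 64.8
```

Call:
apply_moves(rows=[[[0, 0, 0.05, 0, 0, 0, 100], [0, 0, 0, 0, 0, 0, 100], [0, 0, 0, 0, 0, 0, 100]]])

```text
time_s: 13.87
ee_pos: [499.6, 140.5, 189.5]
ee_rot: [[0.989, -0.15, 0.004], [-0.15, -0.989, 0.001], [0.003, -0.002, -1.0]]
force: [-0.3, -0.0, -0.3]
width: 51.7
```

Run:
```python
from h import *
np.set_printoptions(precision=3,suppress=True)
s=arm.get_state();print(s['time_s'],s['ee_pos'],s['joints'],s['width'])
im,d=snap('wrist','w8.png')
for l,z in [('pry_mid',10),('pry_tip',10),('mat',4),('tin_brown',0),('filter_mid',41)]:
    for r in arm.spot_point('wrist',l)[:2]: print(l,r['score'],r['point'],wpoint(r['point'],z,s))
h=cv2.cvtColor(im,cv2.COLOR_RGB2HSV);m=((h[...,0]>40)&(h[...,0]<80)&(h[...,1]>120)).astype(np.uint8)
c=max(cv2.findContours(m,0,1)[0],key=cv2.contourArea);p=np.array([wpoint(q,4,s)[:2] for q in c[:,0]],np.float32);print('mat',cv2.minAreaRect(p))
```

```text
13.8667 [499.622 140.49  189.476] [-0.471  0.619  0.175  1.943 -0.183  0.591 -1.898] 51.65737496658806
pry_mid 0.92 [324.5, 218.3] [491.724 140.16   10.   ]
pry_tip 0.75 [325.6, 117.2] [580.546 125.818  10.   ]
mat 0.89 [167.5, 252.0] [480.265 301.325   4.   ]
tin_brown 0.85 [369.3, 294.6] [403.621 107.639   0.   ]
filter_mid 0.76 [474.1, 31.7] [639.481  -4.507  41.   ]
mat ((474.32513427734375, 304.4802551269531), (118.1563491821289, 118.29395294189453), 11.82070255279541)
```

The tool lies flat: the tip and middle are 90 mm apart at table height. Now turning a quarter turn over the filter.

Call:
apply_moves(rows=[[[0.028, -0.029, 0, 0, 0, 0.25, 110], [0.028, -0.029, 0, 0, 0, 0.25, 110], [0.028, -0.029, 0, 0, 0, 0.25, 110], [0.028, -0.029, 0, 0, 0, 0.25, 110], [0.028, -0.029, 0, 0, 0, 0.25, 110]]])

```text
time_s: 14.58
ee_pos: [568.9, 66.7, 186.5]
ee_rot: [[0.887, 0.462, -0.002], [0.462, -0.887, -0.0], [-0.002, -0.001, -1.0]]
force: [-0.6, 0.4, 0.1]
width: 48.9
```

Call:
apply_moves(rows=[[[0.028, -0.029, 0, 0, 0, 0.25, 110], [0.028, -0.029, 0, 0, 0, 0.25, 110], [0.028, -0.029, 0, 0, 0, 0.25, 110], [0.028, -0.029, 0, 0, 0, 0.25, 110], [0.025, -0.028, 0, 0, 0, 0.25, 110]]])

```text
time_s: 15.0
ee_pos: [637.6, -5.6, 186.3]
ee_rot: [[0.449, 0.893, -0.002], [0.893, -0.449, -0.0], [-0.001, -0.002, -1.0]]
force: [1.0, 0.7, -0.7]
width: 48.7
```

Call:
apply_moves(rows=[[[0, 0, 0, 0, 0, 0.25, 110], [0, 0, 0, 0, 0, 0.25, 110], [0, 0, 0, 0, 0, 0.142, 110], [0, 0, 0, 0, 0, 0, 110], [0, 0, 0, 0, 0, 0, 110]]])

```text
time_s: 15.42
ee_pos: [636.9, -4.5, 186.5]
ee_rot: [[0.152, 0.988, -0.002], [0.988, -0.152, 0.0], [0.0, -0.002, -1.0]]
force: [-0.5, 0.5, -0.4]
width: 48.7
```

Run:
```python
from h import *
np.set_printoptions(precision=3,suppress=True)
s=arm.get_state();print(s['time_s'],s['ee_pos'],s['ee_rot'],s['joints'],s['width'])
im,d=snap('wrist','w9.png')
for r in arm.spot_point('wrist','filter_mid')[:2]: print(r['score'],r['point'],wpoint(r['point'],41,s))
h=cv2.cvtColor(im,cv2.COLOR_RGB2HSV);m=((h[...,0]>100)&(h[...,0]<125)&(h[...,1]>150)&(h[...,2]>60)).astype(np.uint8)
for c in cv2.findContours(m,0,1)[0]:
    if cv2.contourArea(c)<150: continue
    print(cv2.boundingRect(c))
    for z in (50,70):
        p=np.array([wpoint(q,z,s)[:2] for q in c[:,0]],np.float32);print(z,cv2.minAreaRect(p))
cv2.imwrite('pics/w9c.png',im[100:400,120:520,::-1])
```

```text
15.4167 [636.866  -4.548 186.496] [[ 0.152  0.988 -0.002]
 [ 0.988 -0.152  0.   ]
 [ 0.    -0.002 -1.   ]] [ 0.105  0.768 -0.315  1.566  0.288  0.856 -0.471] 48.69865614063799
0.89 [326.4, 220.6] [638.309  -4.545  41.   ]
(530, 383, 16, 23)
50 ((854.2091674804688, -245.61761474609375), (11.149463653564453, 50.253822326660156), 36.68275451660156)
70 ((839.4816284179688, -222.43431091308594), (10.351554870605469, 46.65742874145508), 36.6827392578125)
(318, 209, 14, 60)
50 ((634.8450927734375, -17.04867935180664), (49.75632095336914, 10.312445640563965), 81.65461730957031)
70 ((635.8161010742188, -10.222822189331055), (46.19554138183594, 9.574460983276367), 81.65461730957031)
(319, 171, 12, 37)
50 ((640.9505004882812, 23.033287048339844), (28.169660568237305, 8.4974946975708), 81.25444030761719)
70 ((641.4846801757812, 26.99068832397461), (26.153711318969727, 7.889438629150391), 81.25435638427734)
```

View pics/w9.png

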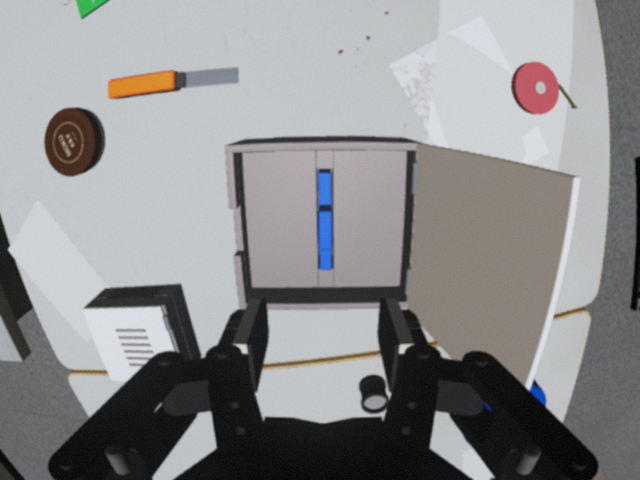

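The tab is at (325,238) between the fingers, the tool lies flat at (170,80), and the flap leans back on the right. The gripper is aligned within 1 mm, so I'll descend and grip.

Call:
apply_moves(rows=[[[0, 0, -0.07, 0, 0, 0, 110], [0, 0, -0.07, 0, 0, 0, 110], [0, 0, -0.06, 0, 0, 0, 110], [0, 0, -0.04, 0, 0, 0, 110], [0, 0, 0, 0, 0, 0, 110]]], force=60)

```text
time_s: 15.93
ee_pos: [633.7, -4.5, 62.9]
ee_rot: [[0.15, 0.989, -0.009], [0.989, -0.15, -0.001], [-0.002, -0.009, -1.0]]
force: [-0.5, -0.7, -0.2]
width: 48.6
```

Call:
apply_moves(rows=[[[0, 0, -0.02, 0, 0, 0, 110], [0, 0, -0.016, 0, 0, 0, 110], [0, 0, 0, 0, 0, 0, 110], [0, 0, 0, 0, 0, 0, 110], [0, 0, 0, 0, 0, 0, 110]]])

```text
time_s: 16.35
ee_pos: [638.2, -4.3, 50.5]
ee_rot: [[0.15, 0.989, 0.002], [0.989, -0.15, 0.0], [0.0, 0.002, -1.0]]
force: [0.1, 0.2, 0.8]
width: 48.9
```

Call:
apply_moves(rows=[[[0, 0, 0, 0, 0, 0, 255], [0, 0, 0, 0, 0, 0, 255], [0, 0, 0, 0, 0, 0, 255], [0, 0, 0, 0, 0, 0, 255], [0, 0, 0, 0, 0, 0, 255]]])

```text
time_s: 16.77
ee_pos: [637.8, -4.3, 50.1]
ee_rot: [[0.15, 0.989, 0.001], [0.989, -0.15, 0.0], [0.0, 0.001, -1.0]]
force: [-0.0, -1.4, 4.6]
width: 8.7
```

Call:
apply_moves(rows=[[[0, 0, 0, 0, 0, 0, 255], [0, 0, 0.01, 0, 0, 0, 255], [0, 0, 0.02, 0, 0, 0, 255], [0, 0, 0.02, 0, 0, 0, 255], [0, 0, 0.02, 0, 0, 0, 255]]])

```text
time_s: 17.18
ee_pos: [637.1, -4.3, 85.5]
ee_rot: [[0.15, 0.989, -0.001], [0.989, -0.15, 0.0], [-0.0, -0.001, -1.0]]
force: [0.1, 0.6, -0.7]
width: 9.0
```

Call:
apply_moves(rows=[[[0, 0, 0.05, 0, 0, 0, 255], [0, 0, 0.05, 0, 0, 0, 255], [0, 0, 0.05, 0, 0, 0, 255], [0, 0, 0.05, 0, 0, 0, 255], [0, 0, 0.046, 0, 0, 0, 255]]])

```text
time_s: 17.6
ee_pos: [637.0, -4.3, 210.0]
ee_rot: [[0.15, 0.989, 0.001], [0.989, -0.15, 0.0], [0.0, 0.001, -1.0]]
force: [1.0, -0.6, -0.5]
width: 8.7
```

Call:
apply_moves(rows=[[[0, 0, 0, 0, 0, 0, 255], [-0.02, 0.04, 0, 0, 0, 0, 255], [-0.033, 0.06, 0, 0, 0, 0, 255], [-0.033, 0.062, 0, 0, 0, 0, 255], [-0.033, 0.062, 0, 0, 0, 0, 255]]])

```text
time_s: 18.02
ee_pos: [576.5, 108.3, 207.7]
ee_rot: [[0.151, 0.989, -0.001], [0.989, -0.151, -0.0], [-0.0, -0.001, -1.0]]
force: [0.9, 0.3, -1.0]
width: 8.6
```

Call:
apply_moves(rows=[[[-0.033, 0.062, 0, 0, 0, 0, 255], [-0.033, 0.062, 0, 0, 0, 0, 255], [-0.033, 0.062, 0, 0, 0, 0, 255], [-0.033, 0.062, 0, 0, 0, 0, 255], [-0.033, 0.062, 0, 0, 0, 0, 255]]])

```text
time_s: 18.43
ee_pos: [493.8, 263.7, 207.7]
ee_rot: [[0.15, 0.989, -0.001], [0.989, -0.15, -0.0], [-0.001, -0.001, -1.0]]
force: [0.6, 0.5, -0.6]
width: 8.6
```

Call:
apply_moves(rows=[[[-0.02, 0.04, 0, 0, 0, 0, 255], [-0.02, 0.042, 0, 0, 0, 0, 255], [0, 0, 0, 0, 0, 0, 255], [0, 0, 0, 0, 0, 0, 255], [0, 0, 0, 0, 0, 0, 255]]])

```text
time_s: 18.85
ee_pos: [475.5, 302.4, 207.5]
ee_rot: [[0.151, 0.989, -0.0], [0.989, -0.151, -0.001], [-0.001, 0.0, -1.0]]
force: [1.0, 0.5, -1.6]
width: 8.8
```

Call:
apply_moves(rows=[[[0, 0, 0, 0, 0, 0, 255], [0, 0, 0, 0, 0, 0, 255], [0, 0, 0, 0, 0, 0, 255], [0, 0, 0, 0, 0, 0, 255], [0, 0, 0, 0, 0, 0, 255]]])

```text
time_s: 19.27
ee_pos: [475.6, 303.2, 207.5]
ee_rot: [[0.151, 0.989, 0.0], [0.989, -0.151, -0.0], [-0.0, 0.0, -1.0]]
force: [-0.5, -0.3, -0.8]
width: 8.6
```

Run:
```python
from h import *
np.set_printoptions(precision=3,suppress=True)
s=arm.get_state();print(s['time_s'],s['ee_pos'],s['qvel'],s['force'],s['width'])
a=[]
for n in ['scene','side']:
    im,d=snap(n); a.append(im)
    for l in ['filter_mid','pry_mid','pry_tip','mat','thread','loupe','tin_brown']:
        for r in arm.spot_point(n,l)[:1]: print(n,l,round(r['score'],2),r['point'],onplane(n,r['point'],{'filter_mid':200,'pry_mid':10,'pry_tip':10}.get(l,0)))
    print('pred filter',proj(n,s['ee_pos']-[0,0,9]))
cv2.imwrite('pics/f10.png',np.hstack([a[0][100:480,130:530],a[1][60:440,130:530]])[:,:,::-1])
```

```text
19.2667 [475.594 303.237 207.465] [-0.005 -0.    -0.001  0.     0.001 -0.    -0.   ] [-0.544 -0.274 -0.764] 8.621417530433714
scene filter_mid 0.79 [259.3, 271.9] [471.694 305.208 200.   ]
scene pry_mid 0.62 [317.3, 317.5] [489.675 144.202  10.   ]
scene pry_tip 0.7 [281.8, 298.4] [577.462 129.74   10.   ]
scene mat 0.92 [268.1, 384.8] [473.66 307.62   0.  ]
scene thread 0.77 [185.1, 312.0] [714.694 243.659   0.   ]
scene loupe 0.67 [336.9, 222.0] [ 658.899 -213.2      0.   ]
scene tin_brown 0.78 [370.3, 323.9] [406.982 101.338   0.   ]
pred filter [257.993 271.373]
side filter_mid 0.51 [328.7, 350.7] [420.593 572.913 200.   ]
side pry_mid 0.62 [335.6, 303.9] [496.077 136.335  10.   ]
side pry_tip 0.71 [299.1, 296.6] [585.259 123.459  10.   ]
side mat 0.94 [327.3, 352.5] [478.358 307.178   0.   ]
side thread 0.74 [302.8, 239.8] [ 663.938 -213.07     0.   ]
side loupe 0.53 [302.0, 238.1] [ 669.302 -224.366   -0.   ]
side tin_brown 0.8 [374.0, 306.0] [411.684 109.005   0.   ]
pred filter [330.078 262.513]
```

View pics/f10.png

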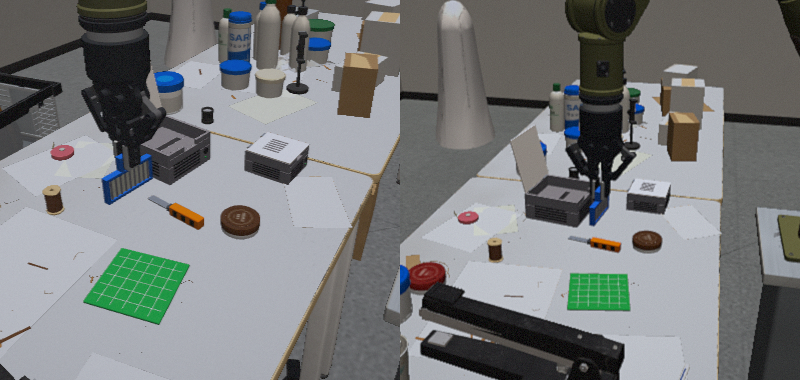

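The filter is held upright over the mat (left view, about (128,178)). The flap leans back, the tool lies flat, and the bystanders are in place. Handing in.

```bash
python3 -c "
from h import *
print(arm.hand_in())"
```

```text
the job is handed in; nothing more can be done
None
```

I carried out every step and handed the job in; no verdict came back. The clock read 19.3 s at the last reading before that.

**What I did**
- I put the blade about 23 mm into the notch, pried the flap up and pushed it back with the tool. Depth images gave about 1.82 rad at that point.
- I laid the tool flat in front of the cleaner.
- I drew the filter out by its tab and held it over the mat.

**Last checks**
- **Filter:** the gripper is at (475.6, 303.2) mm against a measured mat centre of (474.3, 304.5). By my estimate the filter centre is about 198 mm high. The finger opening is 8.6 mm on the 10 mm tab, the filter looks upright, and joint speeds are near zero.
- **Tool:** it looks flat on the table. Its middle and tip lie 90 mm apart when both are taken at table height.
- **Flap:** it still leans back in the last picture. I did not measure its angle again after the 1.82 rad reading.
- **Bystanders:** the scene camera finds the tin, spool and loupe within about 7 mm of where they started.

**Disagreements**
- The side camera's network put the filter on the mat's own pixels and took the loupe for the spool. I judged both to be misdetections, since the scene camera and the picture disagree with them.
- The finger opening read about 3 mm under the tool handle's 18 mm and 1.4 mm under the tab's 10 mm. Both grasps held.

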